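# Put the third jar in the pop-lid keeper

### The job

Press the thumb latch so that the keeper's sprung lid pops fully open, take the short jar from among the groceries and stand it upright in the keeper's empty compartment without dropping it, then snap the lid shut so that it latches. By the end the keeper's count lever must also be clicked on to three, to match the jars inside. Leave the other groceries and the two stored jars standing where they are.

Things in the scene. Friction and masses are not known exactly. Their poses are not given: they have to be found in the camera images.
- keeper: Fixed clear plastic storage box, 146 mm deep (its x), 238 mm long (its y), 104 mm high, walls 4 mm; origin at the centre of its underside, z up. Lid hinge along its +x top edge, latch in the middle of its -x side. A housing for the count lever, 90 mm (x) by 44 mm (y) with a rounded top 100 mm up, stands against its +y end.
- keeper_floor (a point): Centre of the keeper's inner floor, 6 mm above the table. Two cross walls, 4 mm thick with tops 61 mm above the table, part the keeper into three compartments side by side along its y, each 74 mm (y) by 138 mm (x), centred at y = -78, 0 and +78 mm. Two hold a jar each, one is empty.
- lid (a joint): Clear lid with a grey rim, 238 by 142 mm, 6 mm thick. Radians: 0 shut (under 0.01 latched), 1.85 open, just past upright. A light spring lifts it fully once the latch lets go. To shut it push its outer face over and down (1 to 2 N at the edge), then press its front part down flush with 8 to 12 N until it latches; else it springs open again.
- lid_edge (a point): Middle of the lid's front edge, on its outer (top) face, 142 mm from the hinge; about 112 mm above the table when shut, 240 mm when open.
- lid_hinge (a point): Middle of the lid's hinge line, 105 mm above the table, on the keeper's +x top edge; the lid's outer face is 7 mm from this line. The hinge axis is the keeper's y.
- latch (a joint): Thumb latch button, metres pressed: 0 at rest, 0.010 fully down. It frees the lid at about 0.005 and is fully down with about 4 N; it springs back by itself. It dips a moment while the lid snaps shut.
- latch_top (a point): Centre of the flat top of the latch button, a black block 28 mm (keeper x) by 34 mm (keeper y) with thin ribs, on a grey housing (56 by 46 mm, top 104 mm above the table) that sticks out from the middle of the keeper's -x side. The button's top is 122 mm above the table and 116 mm from the keeper's centre towards -x. Press it straight down.
- count (a joint): Count lever, radians; swings about the keeper's y axis. Five sprung notches at 0, 0.4, 0.8, 1.2, 1.6 stand for 0 to 4 (marked on the housing by a bar, then one to four dots). At 0 it leans 0.8 rad to the keeper's -x, at 1.6 0.8 rad to +x. Starts at 0, 1 or 2. Past midway (1.0, say) it snaps into the next notch; 2 to 3 N at the knob.
- count_knob (a point): Centre of the lever's black knob, 16 mm thick and 22 mm wide along the keeper's y, on an 8 mm rod, 80 mm from the lever's axis; 116 to 140 mm above the table.
- count_axis (a point): Middle of the count lever's axis (along the keeper's y), 60 mm above the table and 141 mm from the keeper's centre along its +y; the rounded housing round it has a radius of 40 mm.
- pad_top (a point): Centre of the top face of a thin round black rubber pad, 66 mm across and 3 mm thick, fixed in the middle of the empty compartment's floor (9 mm above the table). The jar stands on it.
- jar_mid (a point): The short jar to be stored: brown jar with a paper band and red cap, straight sides 60 mm across, 90 mm high, about 0.35 kg, standing on the table among the groceries; the point is its centre, half-way up.
- jar_a_mid (a point): One of two identical jars already stored (60 mm across, 90 mm high); its centre.
- jar_b_mid (a point): The other stored jar (60 mm across, 90 mm high); its centre.
- tall_jar_mid (a point): Bystander: tall jar of the same look, 60 mm across, 150 mm high; its centre.
- can_mid (a point): Bystander: tin can, 74 mm across, 110 mm high; its centre.
- sauce_mid (a point): Bystander: dark sauce bottle, 64 mm across, 200 mm high; its centre.
- carton_mid (a point): Bystander: upright cardboard carton, 56 by 56 mm, 130 mm high; its centre.
- side_can_mid (a point): Bystander: tin can, 74 mm across, 110 mm high, left of the keeper; its centre.
Not all that is in view belongs to the job. Leave any blue look-alike of the part that bears carton_mid alone.

How it is judged:
By the outcome, as a careful person would: the job done as asked, in the order asked, and still so for the second after the job is handed in, with the robot touching nothing.
It also fails if it takes over 72 s, if anything falls off the work surface, if the arm or the gripper's body presses on something with over 40 N, if the wrist force passes 120 N, or if a joint passes its speed limit or range.

### The arm

A 6-joint arm with a two-finger parallel gripper is mounted at the origin on the work surface. World frame = base frame: x ahead of the robot, y to its left, z up, the work surface at z = 0. Lengths are in mm, angles in rad, forces in N, time in s.
With the tool pointing down it reaches from about 350 to 875 mm from the base axis. Payload 4.2 kg.
Tool frame: the origin (TCP) lies midway between the tips of the shut fingers; the grasp point (between the pads) lies 19 mm behind it; z points along the fingers, y is the direction in which the jaws open and shut (so a half turn about z gives the same grasp; the last joint's range is limited). The gripper opens to 85 mm and grips with 20 to 120 N. Pads are 22 mm wide; open, the fingers measure 114 mm over their backs; the gripper's body (76 mm by 85 mm) begins 54 mm behind the grasp point. The pads swing forward as they close: fully open they stand 13 mm farther back than shut.
Start: joints at [1.562, 0.385, 0.008, 0, -1.194, -0.259], TCP at [165.35, 602.709, 231.312] pointing down, gripper open.
Joint ranges: [-3.14, 3.14], [-1.21, 2.06], [-1.07, 1.41], [-3.16, 2.05], [-2.99, -0.16], [-3.1, 3.1]. Speed limits (rad/s): [2.79, 2.79, 3.14, 3.14, 3.14, 3.14].

### API

Orientations are given as a unit quaternion [x, y, z, w].
In Python, from bench import read_state, get_image, job_done, search_frame, regions_of gives the robot as it stands.
- The arm moves only by the tool servo_tool, never from a script. Its arguments are lists of equal length, an entry for each row: "turn": the turn, a rotation vector about the world's x, y, z in rad, a list of three; "dp": the shift along the world's x, y, z in m, a list of three; "fingers": the finger opening in m, from 0 to 0.0854. In form: {"turn": [[rx, ry, rz], ...], "dp": [[tx, ty, tz], ...], "fingers": [fingers, ...]}. A call has exactly 5 rows; each row shifts and turns the pose as measured when the row begins; what a row does not reach is not made up. A row lasts 1/8 s, in which the tool goes at most 62.5 mm and 10.7 degrees, less where a joint would pass 70% of its speed; a pose out of reach is approached as far as the arm can. A call is refused whole if a number of a shift passes 0.0625 or a number of a turn 0.188, either way. A call with a gripper value outside its range is refused whole. The fingers move at their own pace and stop on an object; the grip force is fixed at half the most. Time passes only in rows, so rows that do not move let the fingers close, or fill a call up. It gives the time, the measured TCP pose, the force and the opening at its end, in the units of the state.
- read_state(): the state, without advancing time (a new reading comes with each control period).
- get_image(name): name is "scene" or "side" or "wrist"; returns a dict with "img" (384x512x3 uint8, red, green, blue), "vfov" (degrees; the focal length in pixels is half the picture's height over the tangent of half this angle, whatever the lens; pixels are square), "cx", "cy" (the principal point, pixels), "world_from_camera" (4x4, takes a point from camera to world coordinates); the wrist camera has in their place "mount" (4x4, takes a point from camera to tool coordinates, whose origin is the TCP and whose axes are the flange's). Camera axes: x right, y down, z forward; pixel columns grow to the right and rows downward; lengths in mm; the calibration is good to about 2 mm. A picture is of the moment at which its call begins: read the wrist's pose just before it. There is no depth.
- job_done(): hands the job in, once; it reports no verdict.
Trained networks look in the newest picture that a camera, given by its name, has taken for a name from the list of things; names that differ only in an ending like _2 or _b are one class to them, and where a whole thing is asked for, a point or a joint stands for the part that bears it (a point fixed in the world has none). Each returns a list of dicts, best first, with "score" (0 to 1); they miss things now and then, are a little off and sometimes report something else, mostly with a low value. They report only what shows in the picture. A call takes as long as a camera call. They do not tell look-alikes from the thing itself.
- search_frame(query, camera): "box" ([left, top, width, height] in pixels, round what is visible of it).
- regions_of(query, camera): "region" (384x512 bool, what is visible of it) and "box" ([left, top, width, height] in pixels, round what is visible of it).
The state is a dict: "clock": time; "joints": joint angles; "joint_vel": joint speeds; "joint_efforts": joint torques, N m; "position": TCP position; "ee_rot": TCP orientation; "contact_force": force on the tool from outside, world axes, zero at the start; "wrist_torque": the same for the moment, N m; "gripper_width": finger opening in mm.
Only numpy, scipy, OpenCV 4.12 (cv2) and the standard library are available. Lean on these libraries where they do the work, as an engineer would, in place of code of your own. Each camera call takes 0.05 s, during which the arm holds its last target. There are 200 camera calls.

## Working session

There is one attempt and no reset: what is moved stays moved. The work goes in short steps, Python scripts to look and compute and a tool call to move; the robot and the scene stay as the last step left them, time stands still between calls to the robot, and variables do not carry over. Pictures are saved under pics/ and viewed, about 8 in all and at most 12, crops included, and the job is handed in when it is done.

Besides the shell and the picture viewer there is one more tool, called after "Call:" by a JSON object that holds its "fn" and its "kwargs", one argument or row to a line. servo_tool: Moves the arm, as the interface text tells. Its arguments: {"type":"object","properties":{"turn":{"type":"array","items":{"type":"array","items":{"type":"number"}}},"dp":{"type":"array","items":{"type":"array","items":{"type":"number"}}},"fingers":{"type":"array","items":{"type":"number"}}},"required":["turn","dp","fingers"]}

```bash
mkdir -p pics; ls; cat > h.py <<'E'
import numpy as np, cv2, json
from scipy.spatial.transform import Rotation as R
from bench import *
def cam(name):
    s=read_state(); d=get_image(name); 
    if 'world_from_camera' in d: T=np.array(d['world_from_camera'])
    else:
        B=np.eye(4); B[:3,:3]=R.from_quat(s['ee_rot']).as_matrix(); B[:3,3]=s['position']; T=B@np.array(d['mount'])
    f=192/np.tan(np.radians(d['vfov'])/2)
    return dict(img=d['img'],T=T,f=f,cx=d['cx'],cy=d['cy'])
def ray(c,u,v):
    r=c['T'][:3,:3]@np.array([(u-c['cx'])/c['f'],(v-c['cy'])/c['f'],1]); return c['T'][:3,3],r/np.linalg.norm(r)
def atz(c,u,v,z):
    o,r=ray(c,u,v); return o+r*(z-o[2])/r[2]
def proj(c,p):
    q=np.linalg.inv(c['T'])@np.append(p,1); return np.array([c['cx']+c['f']*q[0]/q[2],c['cy']+c['f']*q[1]/q[2]])
def tri(obs):
    A=np.zeros((3,3));b=np.zeros(3)
    for c,u,v in obs:
        o,r=ray(c,u,v);P=np.eye(3)-np.outer(r,r);A+=P;b+=P@o
    p=np.linalg.solve(A,b); return p,[np.round(proj(c,p)-[u,v],1) for c,u,v in obs]
def save(img,n): cv2.imwrite('pics/'+n,img[:,:,::-1])
E
python3 - <<'E'
from h import *
cs={n:cam(n) for n in ['scene','side','wrist']}
for n,c in cs.items():
    save(c['img'],n+'0.png'); print(n,np.round(c['T'],2).tolist(),c['f'],c['cx'],c['cy'])
for q in ['keeper','lid','latch','latch_top','count','count_knob','pad_top','jar_mid','tall_jar_mid','can_mid','sauce_mid','carton_mid','jar_a_mid','lid_edge']:
    for n in cs:
        print(q,n,[(np.round(r['box']).astype(int).tolist(),round(r['score'],2)) for r in search_frame(q,n)][:5])
s=read_state();print(s['clock'],s['ee_rot'],s['gripper_width'])
E
```

```text
pics
scene [[0.74, 0.44, -0.52, 1139.36], [0.68, -0.48, 0.56, -627.27], [-0.0, -0.76, -0.65, 868.59], [0.0, 0.0, 0.0, 1.0]] 380.5369159913992 258.1241071009202 182.65057275045763
side [[0.87, -0.37, 0.33, 53.83], [-0.5, -0.65, 0.58, -770.02], [-0.0, -0.66, -0.75, 1147.87], [0.0, 0.0, 0.0, 1.0]] 488.46159672441496 256.75796132318897 186.13724051975123
wrist [[-0.27, -0.92, -0.3, 241.05], [-0.96, 0.25, 0.08, 581.6], [0.0, 0.31, -0.95, 371.59], [0.0, 0.0, 0.0, 1.0]] 274.943381288059 258.0528923053494 193.26116459911512
keeper scene [([246, 137, 82, 86], 0.76)]
keeper side [([204, 120, 84, 90], 0.61)]
keeper wrist []
lid scene [([251, 143, 74, 49], 0.92)]
lid side [([208, 124, 82, 71], 0.77)]
lid wrist []
latch scene [([255, 151, 10, 6], 0.65)]
latch side [([207, 165, 11, 15], 0.41)]
latch wrist []
latch_top scene [([253, 208, 24, 52], 0.49), ([255, 147, 11, 7], 0.45)]
latch_top side [([204, 164, 13, 13], 0.62)]
latch_top wrist []
count scene [([254, 146, 11, 11], 0.2)]
count side [([208, 128, 79, 61], 0.45)]
count wrist []
count_knob scene []
count_knob side [([222, 122, 3, 14], 0.56)]

[... 405 characters left out ...]
l_jar_mid wrist []
can_mid scene [([310, 141, 4, 10], 0.72), ([138, 224, 33, 48], 0.55)]
can_mid side [([290, 276, 35, 50], 0.9)]
can_mid wrist []
sauce_mid scene [([207, 212, 32, 67], 0.72)]
sauce_mid side [([324, 206, 29, 60], 0.9), ([206, 121, 82, 91], 0.56)]
sauce_mid wrist []
carton_mid scene [([190, 198, 26, 40], 0.97), ([203, 170, 21, 41], 0.55)]
carton_mid side [([270, 229, 26, 43], 0.94), ([232, 207, 26, 46], 0.82)]
carton_mid wrist []
jar_a_mid scene []
jar_a_mid side []
jar_a_mid wrist []
lid_edge scene [([140, 223, 31, 46], 0.65), ([246, 141, 78, 56], 0.58)]
lid_edge side []
lid_edge wrist []
2.25 [ 9.91046929e-01 -1.33513982e-01 -9.63060573e-06  1.91858811e-05] 85.51811094673647
```

```bash
python3 - <<'E'
import cv2,numpy as np
a=cv2.imread('pics/scene0.png')[100:340,100:360];b=cv2.imread('pics/side0.png')[100:340,180:400]
a=cv2.resize(a,None,fx=3,fy=3,interpolation=3)
b=cv2.resize(b,None,fx=3,fy=3,interpolation=3)
cv2.imwrite('pics/a.png',cv2.resize(a,(650,600)));cv2.imwrite('pics/b.png',cv2.resize(b,(550,600)))
E
```

```text
(no output)
```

View pics/a.png

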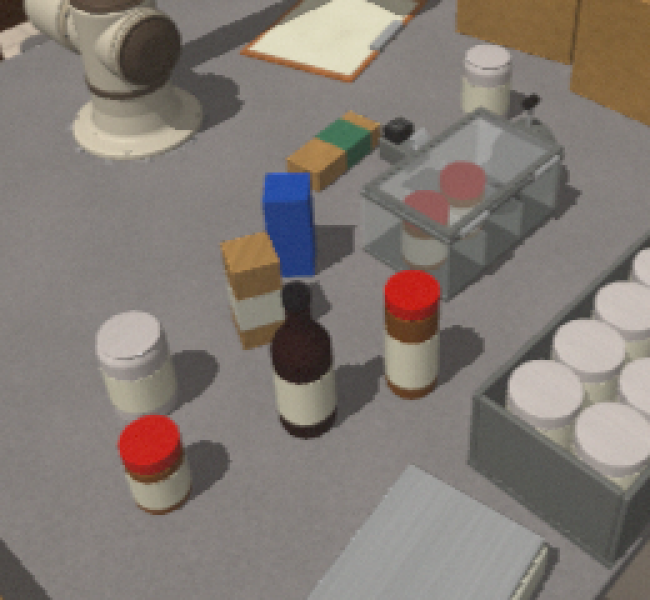

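View pics/b.png

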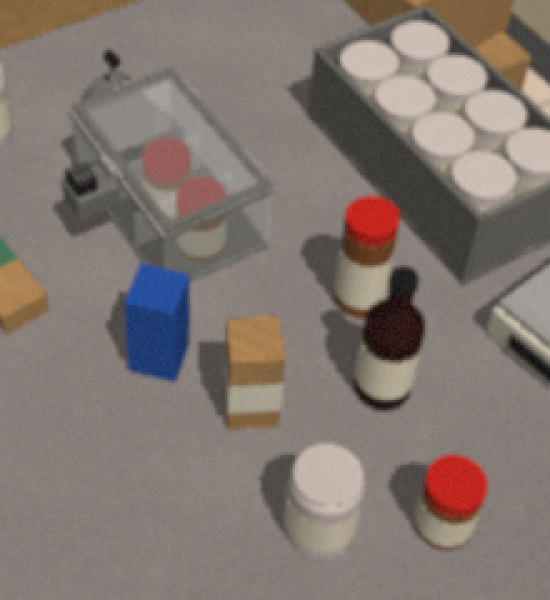

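```bash
cat >> h.py <<'E'
def fixed():
    S=dict(T=None);out=[]
    for n in ['scene','side']: out.append(cam(n))
    return out
E
python3 - <<'E'
from h import *
from scipy.optimize import least_squares
a,b=fixed()
A=[(363,188),(449,235),(562,152),(480,108)];Bq=[(75,105),(178,70),(270,187),(165,225)]
fa=lambda p:(100+p[0]/2.5,100+p[1]/2.5); fb=lambda p:(180+p[0]/2.5,100+p[1]/2.5)
for p in A: print('a',np.round(atz(a,*fa(p),110)))
for p in Bq: print('b',np.round(atz(b,*fb(p),110)))
print('latch',tri([(a,*fa((398,128))),(b,*fb((80,180)))]))
print('knob',tri([(a,*fa((531,101))),(b,*fb((111,58)))]))
print('jarcap',tri([(a,*fa((151,437))),(b,*fb((455,480)))]))
print('jara cap',tri([(a,*fa((463,180))),(b,*fb((166,158)))]))
print('jarb cap',tri([(a,*fa((427,210))),(b,*fb((201,190)))]))
for nm,pa,pb in [('tall',(413,288),(372,215)),('can',(132,333),(328,472)),('sauce top',(296,293),(403,280)),('carton',(250,250),(255,332)),('blue',(287,183),(160,285))]:
    print(nm,tri([(a,*fa(pa)),(b,*fb(pb))]))
print('sidecan',atz(a,*fa((488,60)),110))
E
```

```text
a [478.  26. 110.]
a [615.  31. 110.]
a [619. 256. 110.]
a [475. 263. 110.]
b [475. 262. 110.]
b [617. 256. 110.]
b [611.  25. 110.]
b [477.  34. 110.]
latch (array([424.58002487, 146.88481482, 110.64412834]), [array([-0.4,  0.5]), array([-0.2, -0.7])])
knob (array([540.66505895, 289.81719384, 137.79049601]), [array([-0.1,  0.1]), array([-0. , -0.1])])
jarcap (array([ 573.05291821, -375.60154844,   85.6742862 ]), [array([-0.3,  0.3]), array([-0.2, -0.4])])
jara cap (array([540.53842662, 148.72612777,  83.9760152 ]), [array([-0.,  0.]), array([-0., -0.])])
jarb cap (array([547.33643267,  72.52584218,  88.6967089 ]), [array([ 0.7, -1.1]), array([0.5, 1.3])])
tall (array([666.55148756, -92.33233583, 146.68527407]), [array([-0.3,  0.4]), array([-0.2, -0.4])])
can (array([ 462.50671384, -315.35027775,  105.71891424]), [array([-0.3,  0.4]), array([-0.3, -0.5])])
sauce top (array([ 615.26182846, -209.57486007,  191.96416391]), [array([-0.3,  0.5]), array([-0.2, -0.5])])
carton (array([ 477.7429355 , -157.16466686,  130.7366246 ]), [array([ 0.3, -0.4]), array([0.2, 0.5])])
blue (array([422.55168061, -52.40313721, 132.78540564]), [array([-0.4,  0.5]), array([-0.3, -0.7])])
sidecan [404.58748982 370.39330108 110.        ]
```

Call:
{"fn": "servo_tool", "kwargs": {
  "turn": [
    [0,0,-0.18],
    [0,0,-0.18],
    [0,0,-0.18],
    [0,0,-0.18],
    [0,0,-0.18]
  ],
  "dp": [
    [0.03,-0.04,0.02],
    [0.03,-0.04,0.02],
    [0.03,-0.04,0.02],
    [0.03,-0.04,0.02],
    [0.03,-0.04,0.02]
  ],
  "fingers": [0,0,0,0,0]
}}

```text
clock: 2.98
position: [316.8, 398.2, 331.2]
ee_rot: [0.828, -0.561, -0.0, 0.002]
contact_force: [0.9, 1.1, -0.6]
gripper_width: 0.2
```

Call:
{"fn": "servo_tool", "kwargs": {
  "turn": [
    [0,0,-0.18],
    [0,0,-0.18],
    [0,0,0],
    [0,0,0],
    [0,0,0]
  ],
  "dp": [
    [0.03,-0.04,0],
    [0.03,-0.04,0],
    [0.03,-0.04,0],
    [0.03,-0.04,0],
    [0.03,-0.04,0]
  ],
  "fingers": [0,0,0,0,0]
}}

```text
clock: 3.6
position: [471.0, 191.5, 335.3]
ee_rot: [0.71, -0.704, -0.001, -0.003]
contact_force: [0.1, 0.8, -1.1]
gripper_width: -0.1
```

```bash
python3 - <<'E'
from h import *
import pickle
c=cam('wrist'); pickle.dump(c,open('w1.pkl','wb')); save(c['img'],'w1.png')
print(read_state()['clock'],c['T'].round(2).tolist())
for p in [(543,146,112),(427,146,122),(541,290,138),(543,224,9),(474,27,112),(618,265,112)]: print(p,proj(c,p).round())
E
```

```text
3.65 [[-1.0, -0.01, -0.0, 471.43], [-0.01, 0.95, 0.31, 112.27], [-0.0, 0.31, -0.95, 476.19], [0.0, 0.0, 0.0, 1.0]]
(543, 146, 112) [203. 131.]
(427, 146, 122) [294. 132.]
(541, 290, 138) [207. 240.]
(543, 224, 9) [217. 171.]
(474, 27, 112) [257.  26.]
(618, 265, 112) [155. 215.]
```

View pics/w1.png

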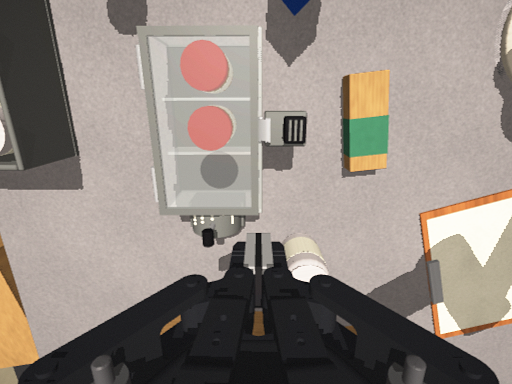

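```bash
python3 - <<'E'
from h import *
import pickle
c=pickle.load(open('w1.pkl','rb'))
for n,p,z in [('c',(138,27),112),('c',(262,27),112),('c',(261,214),112),('c',(160,214),112),('latch',(295,130),122),('knob',(208,238),138),('pad',(219.5,170.5),9),('jb',(205,66),99),('ja',(210,128),99)]: print(n,atz(c,*p,z).round(1))
im=cv2.resize(c['img'][190:260,120:330],None,fx=3.8,fy=3.8,interpolation=3)
save(im,'w1c.png')
E
```

```text
c [612.4  28.5 112. ]
c [468.   27.5 112. ]
c [466.8 262.2 112. ]
c [611.1 263.3 112. ]
latch [425.2 143.6 122. ]
knob [539.2 287.4 138. ]
pad [538.6 223.5   9. ]
jb [538.9  68.   99. ]
ja [536.2 143.9  99. ]
```

View pics/w1c.png

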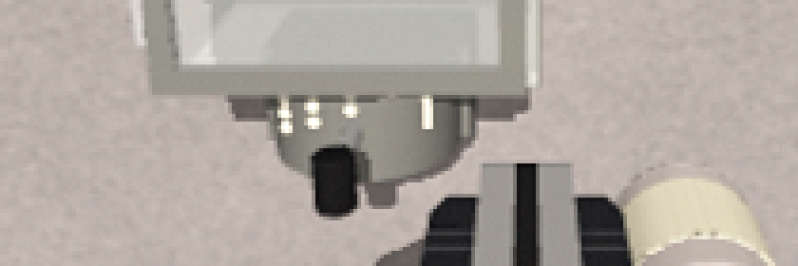

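Call:
{"fn": "servo_tool", "kwargs": {
  "turn": [
    [0,0,0],
    [0,0,0],
    [0,0,0],
    [0,0,0],
    [0,0,0]
  ],
  "dp": [
    [-0.023,-0.023,-0.045],
    [-0.023,-0.023,-0.045],
    [0,0,-0.05],
    [0,0,-0.05],
    [0,0,0]
  ],
  "fingers": [0,0,0,0,0]
}}

```text
clock: 4.28
position: [427.2, 138.0, 142.7]
ee_rot: [-0.706, 0.708, -0.001, 0.005]
contact_force: [-0.8, -0.7, 0.9]
gripper_width: 0.0
```

```bash
python3 - <<'E'
from h import *
import pickle
s=read_state();print(s['position'],R.from_quat(s['ee_rot']).as_matrix().round(3).tolist())
c=cam('wrist'); pickle.dump(c,open('w2.pkl','wb')); save(c['img'],'w2.png')
for q in ['latch_top','pad_top']: print(q,[(np.round(r['box']).astype(int).tolist(),round(r['score'],2)) for r in search_frame(q,'wrist')][:3])
print(proj(c,(425.2,143.6,122)))
E
```

```text
[427.16901487 137.98593944 142.66045634] [[-0.003, -1.0, 0.008], [-1.0, 0.003, 0.006], [-0.006, -0.008, -1.0]]
latch_top [([241, 204, 40, 41], 0.55)]
pad_top []
[261.49359311 239.95054892]
```

View pics/w2.png

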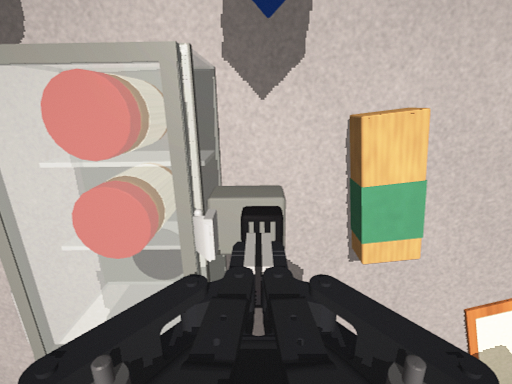

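Call:
{"fn": "servo_tool", "kwargs": {
  "turn": [
    [0,0,0],
    [0,0,0],
    [0,0,0],
    [0,0,0],
    [0,0,0]
  ],
  "dp": [
    [-0.002,0.006,-0.01],
    [0,0,-0.009],
    [0,0,-0.005],
    [0,0,-0.005],
    [0,0,0.0]
  ],
  "fingers": [0,0,0,0,0]
}}

```text
clock: 5.05
position: [431.4, 149.4, 120.7]
ee_rot: [-0.707, 0.707, -0.003, 0.016]
contact_force: [0.1, 0.1, 0.1]
gripper_width: -0.1
```

```bash
python3 - <<'E'
from h import *
s=read_state();print(s['position'],s['contact_force'])
c=cam('side'); save(c['img'],'s2.png'); print([(np.round(r['box']).astype(int).tolist(),round(r['score'],2)) for r in search_frame('lid','side')][:3])
E
```

```text
[431.42179066 149.35181722 120.65890947] [0.05499781 0.05201596 0.10448189]
[([222, 127, 67, 69], 0.84), ([314, 178, 26, 52], 0.57)]
```

Call:
{"fn": "servo_tool", "kwargs": {
  "turn": [
    [-0.018,0.027,0],
    [0,0,0],
    [0,0,0],
    [0,0,0],
    [0,0,0]
  ],
  "dp": [
    [-0.005,-0.004,-0.003],
    [0,0,-0.004],
    [0,0,-0.004],
    [0,0,-0.002],
    [0,0,-0.001]
  ],
  "fingers": [0,0,0,0,0]
}}

```text
clock: 5.78
position: [427.3, 145.8, 112.0]
ee_rot: [0.708, -0.706, 0.001, 0.0]
contact_force: [-3.5, -0.0, 9.3]
gripper_width: 0.2
```

```bash
python3 - <<'E'
from h import *
s=read_state();print(s['position'],s['contact_force'],R.from_quat(s['ee_rot']).as_matrix().round(3)[:,2])
c=cam('side'); save(c['img'],'s3.png'); print([(np.round(r['box']).astype(int).tolist(),round(r['score'],2)) for r in search_frame('lid','side')][:3])
E
```

```text
[427.28860819 145.81695422 111.96477764] [-3.47893107 -0.01431701  9.27506946] [ 0.001 -0.001 -1.   ]
[([250, 89, 49, 87], 0.86)]
```

Call:
{"fn": "servo_tool", "kwargs": {
  "turn": [
    [0,0,0],
    [0,0,0],
    [0,0,0],
    [0,0,0],
    [0,0,0]
  ],
  "dp": [
    [0,0,0.05],
    [-0.005,-0.01,0.055],
    [0,-0.03,0.05],
    [0,-0.05,0.03],
    [0,-0.06,0.01]
  ],
  "fingers": [0,0.0854,0.0854,0.0854,0.0854]
}}

```text
clock: 6.5
position: [419.3, -7.1, 309.3]
ee_rot: [0.711, -0.704, 0.0, 0.004]
contact_force: [2.3, -0.3, -1.9]
gripper_width: 72.4
```

Call:
{"fn": "servo_tool", "kwargs": {
  "turn": [
    [0,0,0],
    [0,0,0],
    [0,0,0],
    [0,0,0],
    [0,0,0]
  ],
  "dp": [
    [0.025,-0.055,0],
    [0.025,-0.055,0],
    [0.025,-0.055,0],
    [0.025,-0.055,0],
    [0.025,-0.03,0]
  ],
  "fingers": [0.0854,0.0854,0.0854,0.0854,0.0854]
}}

```text
clock: 7.12
position: [543.9, -267.1, 307.4]
ee_rot: [0.71, -0.704, -0.001, 0.003]
contact_force: [0.2, 1.4, 0.5]
gripper_width: 85.1
```

```bash
python3 - <<'E'
from h import *
import pickle
s=read_state();print(s['clock'],s['position'],R.from_quat(s['ee_rot']).as_matrix().round(3).tolist(),s['joints'])
c=cam('wrist'); pickle.dump(c,open('w4.pkl','wb')); save(c['img'],'w4.png')
print([(np.round(r['box']).astype(int).tolist(),round(r['score'],2)) for r in search_frame('jar_mid','wrist')][:4])
print('exp top',proj(c,(573,-375.6,90)))
c=cam('side'); save(c['img'],'s4.png'); 
E
```

```text
7.125 [ 543.9067295  -267.05189828  307.37712993] [[0.008, -1.0, -0.005], [-1.0, -0.008, -0.003], [0.003, 0.005, -1.0]] [-0.18766131  0.31342161  0.08990942  0.00375851 -1.3520859   0.19466916]
[([211, 51, 52, 50], 0.73), ([162, 246, 43, 76], 0.35)]
exp top [233.66013756  79.31360913]
```

View pics/w4.png

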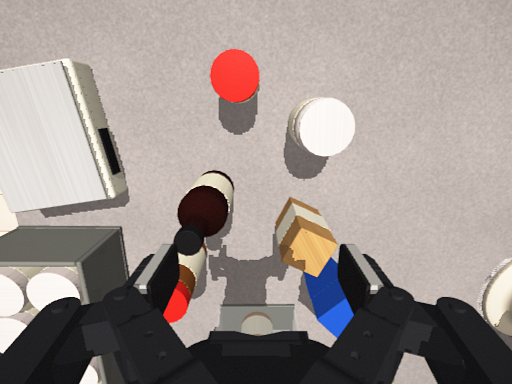

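View pics/s4.png

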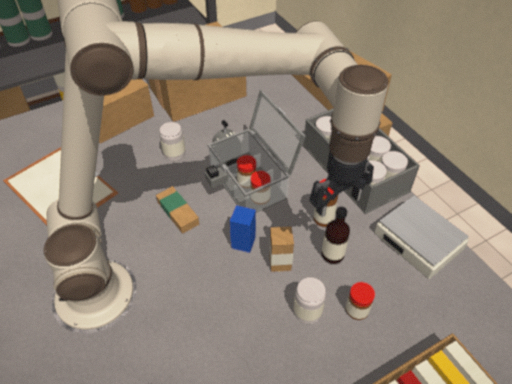

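Call:
{"fn": "servo_tool", "kwargs": {
  "turn": [
    [0,0,0],
    [0,0,0],
    [0,0,0],
    [0,0,0],
    [0,0,0]
  ],
  "dp": [
    [0.009,-0.037,0],
    [0.009,-0.037,-0.03],
    [0.009,-0.037,-0.04],
    [0,0,-0.04],
    [0,0,0]
  ],
  "fingers": [0.0854,0.0854,0.0854,0.0854,0.0854]
}}

```text
clock: 7.9
position: [569.5, -374.1, 193.3]
ee_rot: [0.712, -0.702, -0.003, 0.003]
contact_force: [0.3, 0.2, 1.3]
gripper_width: 85.3
```

```bash
cat >>h.py <<'E'
def red(c,box=None):
    h=cv2.cvtColor(c['img'],cv2.COLOR_RGB2HSV); m=(((h[...,0]<6)|(h[...,0]>174))&(h[...,1]>170)&(h[...,2]>100)).astype(np.uint8)
    n,l,st,ce=cv2.connectedComponentsWithStats(m); return [(st[i].tolist(),ce[i].round(1).tolist()) for i in range(1,n) if st[i][4]>100]
E
python3 - <<'E'
from h import *
import pickle
s=read_state();print(s['clock'],s['position'],R.from_quat(s['ee_rot']).as_matrix().round(3)[:,2])
c=cam('wrist'); pickle.dump(c,open('w5.pkl','wb')); save(c['img'],'w5.png')
o=pickle.load(open('w4.pkl','rb'))
for k in (o,c):
    for st,ce in red(k): print(st,ce,atz(k,*ce,90).round(1))
a=[x for x in red(o) if x[1][1]<150][0][1]; b=max(red(c),key=lambda x:x[0][4])[1]
print(tri([(o,*a),(c,*b)]))
E
```

```text
7.9 [ 569.54014779 -374.05561673  193.29117227] [-0.008  0.    -1.   ]
[210, 49, 49, 53, 2010] [234.4, 75.4] [ 572. -380.   90.]
[163, 281, 27, 42, 672] [177.0, 303.3] [668.  -49.7  90. ]
[223, 153, 63, 64, 3137] [254.0, 184.5] [ 572.6 -382.6   90. ]
(array([ 572.57337817, -380.62870344,   83.21221657]), [array([-0.,  0.]), array([ 0., -0.])])
```

Call:
{"fn": "servo_tool", "kwargs": {
  "turn": [
    [0,0,0],
    [0,0,0],
    [0,0,0],
    [0,0,0],
    [0,0,0]
  ],
  "dp": [
    [0.003,-0.007,-0.02],
    [0,0,-0.045],
    [0,0,-0.045],
    [0,0,-0.03],
    [0,0,-0.003]
  ],
  "fingers": [0.0854,0.0854,0.0854,0.0854,0.0854]
}}

```text
clock: 8.57
position: [579.2, -382.0, 58.2]
ee_rot: [0.714, -0.7, 0.008, -0.001]
contact_force: [0.5, -0.3, -0.1]
gripper_width: 85.5
```

Call:
{"fn": "servo_tool", "kwargs": {
  "turn": [
    [0.01,0.013,-0.02],
    [0,0,0],
    [0,0,0],
    [0,0,0],
    [0,0,0]
  ],
  "dp": [
    [-0.006,0.001,-0.008],
    [-0.001,0,-0.006],
    [0,0,-0.002],
    [0,0,0],
    [0,0,0]
  ],
  "fingers": [0.0854,0.0854,0.0854,0.0854,0.0854]
}}

```text
clock: 9.2
position: [575.2, -382.3, 47.1]
ee_rot: [-0.707, 0.708, -0.005, 0.001]
contact_force: [0.3, -0.1, 0.1]
gripper_width: 85.5
```

Call:
{"fn": "servo_tool", "kwargs": {
  "turn": [
    [0,0,0],
    [0,0,0],
    [0,0,0],
    [0,0,0],
    [0,0,0]
  ],
  "dp": [
    [-0.0025,0.001,-0.004],
    [0,0,0],
    [0,0,0],
    [0,0,0],
    [0,0,0]
  ],
  "fingers": [0.0854,0.0854,0.05,0.05,0.05]
}}

```text
clock: 9.82
position: [573.0, -381.4, 43.6]
ee_rot: [-0.707, 0.707, -0.005, 0.002]
contact_force: [0.8, 0.1, -0.8]
gripper_width: 58.8
```

```bash
python3 - <<'E'
from h import *
s=read_state();print(s['clock'],s['position'],R.from_quat(s['ee_rot']).as_matrix().round(3)[:,2],s['gripper_width'],s['contact_force'])
E
```

```text
9.825 [ 572.95393903 -381.35174693   43.6130623 ] [ 0.01  -0.005 -1.   ] 58.83697695322349 [ 0.79555891  0.06677841 -0.79815682]
```

Call:
{"fn": "servo_tool", "kwargs": {
  "turn": [
    [0,0,0],
    [0,0,0],
    [0,0,0],
    [0,0,0],
    [0,0,0]
  ],
  "dp": [
    [0,0,0.015],
    [0,0,0.04],
    [0,0,0.055],
    [0,0,0.055],
    [0,0,0.055]
  ],
  "fingers": [0.05,0.05,0.05,0.05,0.05]
}}

```text
clock: 10.45
position: [565.0, -376.7, 259.1]
ee_rot: [-0.706, 0.708, 0.008, -0.001]
contact_force: [1.4, 0.7, -4.3]
gripper_width: 58.6
```

Call:
{"fn": "servo_tool", "kwargs": {
  "turn": [
    [0,0,0],
    [0,0,0],
    [0,0,0],
    [0,0,0],
    [0,0,0]
  ],
  "dp": [
    [0,0.02,0.05],
    [-0.005,0.04,0.03],
    [-0.007,0.055,0],
    [-0.007,0.055,0],
    [-0.007,0.055,0]
  ],
  "fingers": [0.05,0.05,0.05,0.05,0.05]
}}

```text
clock: 11.08
position: [536.1, -148.4, 345.7]
ee_rot: [-0.703, 0.711, 0.006, 0.001]
contact_force: [0.5, 0.7, -4.2]
gripper_width: 59.1
```

Call:
{"fn": "servo_tool", "kwargs": {
  "turn": [
    [0,0,0],
    [0,0,0],
    [0,0,0],
    [0,0,0],
    [0,0,0]
  ],
  "dp": [
    [-0.005,0.055,0],
    [0,0.055,0],
    [0,0.055,0],
    [0,0.055,0],
    [0,0.055,0]
  ],
  "fingers": [0.05,0.05,0.05,0.05,0.05]
}}

```text
clock: 11.7
position: [524.2, 135.2, 345.3]
ee_rot: [-0.703, 0.712, 0.009, 0.001]
contact_force: [0.4, 0.0, -4.8]
gripper_width: 58.9
```

Call:
{"fn": "servo_tool", "kwargs": {
  "turn": [
    [-0.014,-0.011,0.013],
    [0,0,0],
    [0,0,0],
    [0,0,0],
    [0,0,0]
  ],
  "dp": [
    [0.005,0.04,0],
    [0.005,0.03,-0.02],
    [0.005,0.012,-0.03],
    [0,0,-0.04],
    [0,0,0]
  ],
  "fingers": [0.05,0.05,0.05,0.05,0.05]
}}

```text
clock: 12.32
position: [534.2, 223.4, 251.6]
ee_rot: [0.709, -0.705, -0.003, 0.003]
contact_force: [-0.1, -0.3, -4.5]
gripper_width: 58.5
```

```bash
python3 - <<'E'
from h import *
import pickle
s=read_state();print(s['clock'],s['position'],R.from_quat(s['ee_rot']).as_matrix().round(3).tolist(),s['gripper_width'],s['contact_force'])
c=cam('wrist'); pickle.dump(c,open('w6.pkl','wb')); save(c['img'],'w6.png')
print('pad',proj(c,(539,223.5,9)))
for p in [(467,104),(611,104)]: print([proj(c,(p[0],y,104)).round() for y in (27,264)])
E
```

```text
12.325 [534.18688068 223.36046579 251.55796018] [[0.007, -1.0, -0.008], [-1.0, -0.007, -0.001], [0.001, 0.008, -1.0]] 58.50296085181869 [-0.11376635 -0.28387433 -4.47326078]
pad [253.216645   163.49162776]
[array([335., -36.]), array([316., 216.])]
[array([169., -38.]), array([189., 216.])]
```

View pics/w6.png

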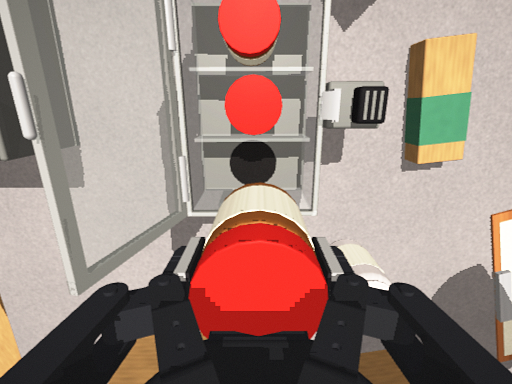

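```bash
python3 - <<'E'
from h import *
import pickle
c=pickle.load(open('w6.pkl','rb'))
print('w+39',atz(c,253,137.5,61),'w-39',atz(c,253,69,61),'end',atz(c,253,212,104), 'jb',atz(c,253,105,99), 'x walls',atz(c,189,212,104),atz(c,316,212,104))
g=c['img'][:,240].astype(int).sum(1);print(list(enumerate(g[125:220],125))[::1])
h=c['img'].astype(int).sum(2)[140:184,225:282]; m=h<120; ys,xs=np.nonzero(m); print(xs.min()+225,xs.max()+225,ys.min()+140,ys.max()+140)
E
```

```text
w+39 [538.88140882 181.47513592  61.        ] w-39 [538.91709846 106.70355526  61.        ] end [538.4757254  259.56702515 104.        ] jb [538.5733978  144.68674055  99.        ] x walls [610.46854315 259.74932645 104.        ] [467.29323195 259.38677577 104.        ]
[(125, np.int64(359)), (126, np.int64(361)), (127, np.int64(352)), (128, np.int64(353)), (129, np.int64(355)), (130, np.int64(347)), (131, np.int64(305)), (132, np.int64(285)), (133, np.int64(319)), (134, np.int64(430)), (135, np.int64(458)), (136, np.int64(452)), (137, np.int64(457)), (138, np.int64(532)), (139, np.int64(586)), (140, np.int64(593)), (141, np.int64(554)), (142, np.int64(256)), (143, np.int64(175)), (144, np.int64(63)), (145, np.int64(72)), (146, np.int64(71)), (147, np.int64(74)), (148, np.int64(68)), (149, np.int64(64)), (150, np.int64(68)), (151, np.int64(68)), (152, np.int64(70)), (153, np.int64(73)), (154, np.int64(68)), (155, np.int64(74)), (156, np.int64(72)), (157, np.int64(65)), (158, np.int64(93)), (159, np.int64(132)), (160, np.int64(130)), (161, np.int64(127)), (162, np.int64(128)), (163, n
[... 562 characters left out ...]
), (189, np.int64(522)), (190, np.int64(661)), (191, np.int64(649)), (192, np.int64(645)), (193, np.int64(650)), (194, np.int64(657)), (195, np.int64(656)), (196, np.int64(658)), (197, np.int64(665)), (198, np.int64(665)), (199, np.int64(669)), (200, np.int64(666)), (201, np.int64(662)), (202, np.int64(665)), (203, np.int64(669)), (204, np.int64(662)), (205, np.int64(660)), (206, np.int64(661)), (207, np.int64(660)), (208, np.int64(659)), (209, np.int64(647)), (210, np.int64(600)), (211, np.int64(700)), (212, np.int64(750)), (213, np.int64(511)), (214, np.int64(210)), (215, np.int64(230)), (216, np.int64(229)), (217, np.int64(236)), (218, np.int64(240)), (219, np.int64(241))]
230 274 142 183
```

Call:
{"fn": "servo_tool", "kwargs": {
  "turn": [
    [0,-0.008,0],
    [0,0,0],
    [0,0,0],
    [0,0,0],
    [0,0,0]
  ],
  "dp": [
    [0.004,-0.001,-0.02],
    [0,0,-0.03],
    [0,0,-0.025],
    [0,0,-0.01],
    [0,0,0]
  ],
  "fingers": [0.05,0.05,0.05,0.05,0.05]
}}

```text
clock: 13.0
position: [546.7, 224.8, 181.6]
ee_rot: [0.71, -0.704, 0.005, -0.014]
contact_force: [0.5, -0.0, -4.2]
gripper_width: 59.0
```

Call:
{"fn": "servo_tool", "kwargs": {
  "turn": [
    [-0.013,0.027,-0.008],
    [0,0,0],
    [0,0,0],
    [0,0.004,0],
    [0,0,0]
  ],
  "dp": [
    [-0.007,-0.002,0],
    [0,0,0],
    [0,0,-0.01],
    [-0.001,0,-0.01],
    [0,0,0]
  ],
  "fingers": [0.05,0.05,0.05,0.05,0.05]
}}

```text
clock: 13.62
position: [539.7, 223.6, 164.0]
ee_rot: [-0.707, 0.707, 0.001, 0.0]
contact_force: [0.3, 0.7, -3.8]
gripper_width: 59.3
```

Call:
{"fn": "servo_tool", "kwargs": {
  "turn": [
    [0,0,0],
    [0,0.004,0],
    [0,0.004,0],
    [0,0,0],
    [0,0,0]
  ],
  "dp": [
    [0,-0.001,-0.012],
    [-0.001,0,-0.014],
    [-0.001,0,-0.014],
    [-0.001,0,-0.01],
    [0,0,0]
  ],
  "fingers": [0.05,0.05,0.05,0.05,0.05]
}}

```text
clock: 14.25
position: [536.0, 222.0, 109.2]
ee_rot: [-0.707, 0.707, 0.004, -0.004]
contact_force: [-0.2, 0.2, -4.3]
gripper_width: 58.8
```

Call:
{"fn": "servo_tool", "kwargs": {
  "turn": [
    [0,-0.011,0],
    [0,0,0],
    [0,0,0],
    [0,0,0],
    [0,0,0]
  ],
  "dp": [
    [0.003,0,-0.008],
    [0,0,-0.012],
    [0,0,-0.012],
    [0,0,-0.008],
    [0,0,0]
  ],
  "fingers": [0.05,0.05,0.05,0.05,0.05]
}}

```text
clock: 14.88
position: [539.8, 222.4, 66.9]
ee_rot: [-0.707, 0.707, -0.0, 0.001]
contact_force: [-0.5, 0.0, -4.9]
gripper_width: 58.8
```

Perfect alignment; lower 13 mm gently and feel for contact.

Call:
{"fn": "servo_tool", "kwargs": {
  "turn": [
    [0,0,0],
    [0,0,0],
    [0,0,0],
    [0,0,0],
    [0,0,0]
  ],
  "dp": [
    [0,0,-0.004],
    [0,0,-0.004],
    [0,0,-0.003],
    [0,0,-0.002],
    [0,0,0]
  ],
  "fingers": [0.05,0.05,0.05,0.05,0.05]
}}

```text
clock: 15.5
position: [540.6, 222.8, 54.0]
ee_rot: [-0.707, 0.707, -0.001, 0.002]
contact_force: [0.8, -0.0, -4.5]
gripper_width: 58.5
```

Call:
{"fn": "servo_tool", "kwargs": {
  "turn": [
    [0,0,0],
    [0,0,0],
    [0,0,0],
    [0,0,0],
    [0,0,0]
  ],
  "dp": [
    [0,0,-0.0015],
    [0,0,-0.001],
    [0,0,0],
    [0,0,0],
    [0,0,0]
  ],
  "fingers": [0.05,0.05,0.05,0.05,0.05]
}}

```text
clock: 16.12
position: [540.8, 223.2, 52.7]
ee_rot: [0.707, -0.707, 0.001, -0.003]
contact_force: [-0.6, -0.1, -2.9]
gripper_width: 58.8
```

Call:
{"fn": "servo_tool", "kwargs": {
  "turn": [
    [0,0,0],
    [0,0,0],
    [0,0,0],
    [0,0,0],
    [0,0,0]
  ],
  "dp": [
    [0,0,-0.001],
    [0,0,0],
    [0,0,0],
    [0,0,0],
    [0,0,0]
  ],
  "fingers": [0.05,0.05,0.066,0.075,0.078]
}}

```text
clock: 16.75
position: [543.0, 224.2, 53.7]
ee_rot: [0.708, -0.707, 0.002, -0.005]
contact_force: [0.0, 1.1, 0.5]
gripper_width: 78.0
```

```bash
python3 - <<'E'
from h import *
s=read_state();print(s['clock'],s['position'],s['ee_rot'],s['gripper_width'],s['contact_force'])
E
```

```text
16.75 [542.95282089 224.21476971  53.7253509 ] [ 0.70758062 -0.70661138  0.0019456  -0.0051226 ] 77.98387659095914 [0.00936169 1.13914194 0.4599113 ]
```

Call:
{"fn": "servo_tool", "kwargs": {
  "turn": [
    [0,0.009,0],
    [0,0,0],
    [0,0,0],
    [0,0,0],
    [0,0,0]
  ],
  "dp": [
    [-0.0025,-0.001,0.004],
    [0,0,0.01],
    [0,0,0.012],
    [0,0,0.012],
    [0,0,0.008]
  ],
  "fingers": [0.08,0.08,0.08,0.08,0.08]
}}

```text
clock: 17.38
position: [540.9, 223.4, 103.5]
ee_rot: [0.708, -0.707, -0.001, -0.003]
contact_force: [0.3, -0.1, -0.2]
gripper_width: 79.9
```

Call:
{"fn": "servo_tool", "kwargs": {
  "turn": [
    [0,0,0],
    [0,0,0],
    [0,0,0],
    [0,0,0],
    [0,0,0]
  ],
  "dp": [
    [0,0,0.01],
    [0,0,0.02],
    [0,0,0.04],
    [0,0,0.05],
    [0,0,0.05]
  ],
  "fingers": [0.08,0.08,0.08,0.08,0.08]
}}

```text
clock: 18.0
position: [538.1, 221.7, 276.4]
ee_rot: [0.708, -0.707, -0.002, 0.002]
contact_force: [-0.2, 0.8, -0.3]
gripper_width: 79.7
```

```bash
python3 - <<'E'
from h import *
import pickle
s=read_state();print(s['clock'],s['position'],s['ee_rot'],s['gripper_width'],s['contact_force'])
c=cam('wrist'); pickle.dump(c,open('w7.pkl','wb')); save(c['img'],'w7.png')
for st,ce in red(c): print(st,ce,atz(c,*ce,99).round(1))
E
```

```text
18.0 [538.0510098  221.66877965 276.38970946] [ 0.70754933 -0.70665789 -0.00217807  0.00195803] 79.68026784250482 [-0.16020105  0.75812563 -0.30488699]
[225, 0, 57, 62, 2881] [253.0, 28.7] [542.3  69.   99. ]
[231, 79, 52, 55, 2277] [256.6, 105.8] [538.7 144.   99. ]
[231, 150, 49, 51, 1923] [255.1, 175.1] [540.5 222.7  99. ]
```

Call:
{"fn": "servo_tool", "kwargs": {
  "turn": [
    [0,0,0],
    [0,0,0],
    [0,0,0],
    [0,0,0],
    [0,0,0]
  ],
  "dp": [
    [0,-0.01,0.03],
    [0.04,-0.02,0.01],
    [0.045,-0.02,0],
    [0.045,-0.02,0],
    [0.02,-0.005,0]
  ],
  "fingers": [0,0,0,0,0]
}}

```text
clock: 18.68
position: [693.9, 146.2, 332.3]
ee_rot: [0.709, -0.705, 0.002, -0.009]
contact_force: [-0.6, 0.7, 0.0]
gripper_width: 0.1
```

Call:
{"fn": "servo_tool", "kwargs": {
  "turn": [
    [-0.01,0.015,0],
    [0,0,0],
    [0,0,0],
    [0,0,0],
    [0,0,0]
  ],
  "dp": [
    [0.008,0,-0.025],
    [0,0,-0.035],
    [0,0,-0.03],
    [0,0,-0.015],
    [0,0,0]
  ],
  "fingers": [0,0,0,0,0]
}}

```text
clock: 19.3
position: [699.7, 146.1, 217.5]
ee_rot: [0.709, -0.705, -0.003, 0.004]
contact_force: [1.1, -0.0, 1.2]
gripper_width: -0.3
```

Call:
{"fn": "servo_tool", "kwargs": {
  "turn": [
    [0,0,0],
    [0,0,0],
    [0,0,0],
    [0,0,0],
    [0,0,0]
  ],
  "dp": [
    [-0.025,0,0],
    [-0.025,0,0],
    [-0.02,0,0.002],
    [-0.02,0,-0.001],
    [-0.015,0,-0.003]
  ],
  "fingers": [0,0,0,0,0]
}}

```text
clock: 19.92
position: [596.7, 148.1, 223.1]
ee_rot: [0.71, -0.704, 0.002, -0.004]
contact_force: [0.9, -1.3, -1.3]
gripper_width: 0.2
```

Call:
{"fn": "servo_tool", "kwargs": {
  "turn": [
    [0,0,0],
    [0,0,0],
    [0,0,0],
    [0,0,0],
    [0,0,0]
  ],
  "dp": [
    [-0.014,-0.002,-0.007],
    [-0.013,0,-0.009],
    [-0.012,0,-0.009],
    [-0.011,0,-0.009],
    [-0.011,0,-0.009]
  ],
  "fingers": [0,0,0,0,0]
}}

```text
clock: 20.55
position: [539.8, 149.0, 191.3]
ee_rot: [0.711, -0.703, 0.008, -0.015]
contact_force: [1.9, -0.9, -0.1]
gripper_width: 0.3
```

```bash
python3 - <<'E'
from h import *
s=read_state();print(s['clock'],s['position'],s['ee_rot'],s['contact_force'])
a=cam('side'); b=cam('scene')
im=np.hstack([cv2.resize(a['img'][60:250,170:350],(400,422)),cv2.resize(b['img'][60:250,220:400],(400,422))]); save(im,'p.png')
E
```

```text
20.55 [539.83091876 148.96056948 191.31115057] [ 0.71138525 -0.70258997  0.0076971  -0.0154633 ] [ 1.88366342 -0.90739958 -0.06720104]
```

View pics/p.png

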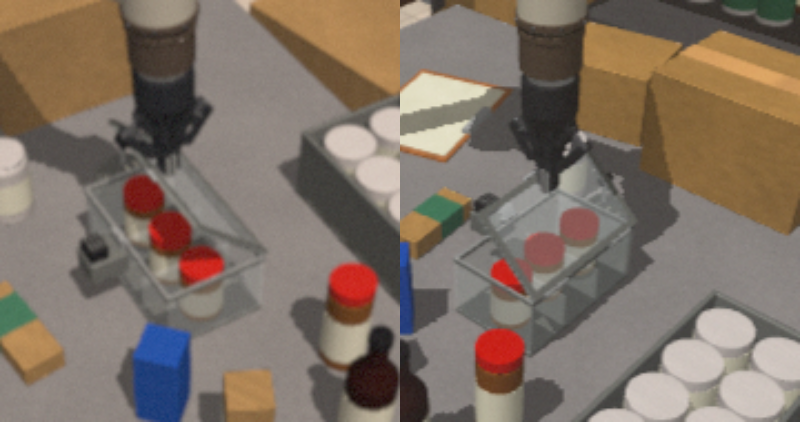

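Call:
{"fn": "servo_tool", "kwargs": {
  "turn": [
    [-0.01,0.03,0],
    [0,0,0],
    [0,0,0],
    [0,0,0],
    [0,0,0]
  ],
  "dp": [
    [-0.01,-0.003,-0.008],
    [-0.008,0,-0.012],
    [-0.007,0,-0.012],
    [-0.006,0,-0.012],
    [-0.006,0,-0.01]
  ],
  "fingers": [0,0,0,0,0]
}}

```text
clock: 21.28
position: [500.9, 146.2, 134.1]
ee_rot: [0.712, -0.703, -0.0, -0.001]
contact_force: [1.6, 0.8, 1.0]
gripper_width: 0.3
```

Call:
{"fn": "servo_tool", "kwargs": {
  "turn": [
    [0,0,0],
    [0,0,0],
    [0,0,0],
    [0,0,0],
    [0,0,0]
  ],
  "dp": [
    [-0.005,0,-0.005],
    [-0.005,0,-0.006],
    [-0.004,0,-0.006],
    [0,0,-0.004],
    [0,0,-0.001]
  ],
  "fingers": [0,0,0,0,0]
}}

```text
clock: 21.9
position: [488.1, 146.5, 112.6]
ee_rot: [0.712, -0.702, 0.002, -0.003]
contact_force: [-0.3, 0.6, 1.3]
gripper_width: -0.1
```

Call:
{"fn": "servo_tool", "kwargs": {
  "turn": [
    [0,0,0],
    [0,0,0],
    [0,0,0],
    [0,0,0],
    [0,0,0]
  ],
  "dp": [
    [0,0,-0.002],
    [0,0,-0.002],
    [0,0,-0.002],
    [0,0,-0.002],
    [0,0,0]
  ],
  "fingers": [0,0,0,0,0]
}}

```text
clock: 22.52
position: [488.1, 146.5, 112.4]
ee_rot: [0.714, -0.701, 0.003, -0.003]
contact_force: [-0.1, -0.8, 1.0]
gripper_width: -0.4
```

Call:
{"fn": "servo_tool", "kwargs": {
  "turn": [
    [0,0,0],
    [0,0,0],
    [0,0,0],
    [0,0,0],
    [0,0,0]
  ],
  "dp": [
    [0,0,-0.003],
    [0,0,-0.004],
    [0,0,-0.004],
    [0,0,-0.004],
    [0,0,-0.004]
  ],
  "fingers": [0,0,0,0,0]
}}

```text
clock: 23.15
position: [488.3, 146.6, 111.7]
ee_rot: [0.716, -0.698, 0.006, -0.003]
contact_force: [-10.9, -1.3, 29.0]
gripper_width: -0.0
```

Call:
{"fn": "servo_tool", "kwargs": {
  "turn": [
    [0,0,0],
    [0,0,0],
    [0,0,0],
    [0,0,0],
    [0,0,0]
  ],
  "dp": [
    [0,0,0.01],
    [0,0,0.03],
    [0,0,0.05],
    [0,0,0.04],
    [0,0,0.0]
  ],
  "fingers": [0,0,0,0,0]
}}

```text
clock: 23.78
position: [485.0, 145.5, 242.6]
ee_rot: [0.716, -0.698, 0.004, 0.001]
contact_force: [0.0, -0.4, -0.8]
gripper_width: -0.1
```

```bash
python3 - <<'E'
from h import *
import pickle
s=read_state();print(s['clock'],s['position'],s['ee_rot'],s['contact_force'])
a=cam('side'); b=cam('wrist'); pickle.dump(b,open('w8.pkl','wb'))
im=np.hstack([cv2.resize(a['img'][60:250,170:350],(400,422)),cv2.resize(b['img'],(400,300)).repeat(1,0) if 0 else cv2.copyMakeBorder(cv2.resize(b['img'],(400,300)),0,122,0,0,0)]); save(im,'p2.png')
E
```

```text
23.775 [485.00148094 145.51711606 242.55993772] [ 0.71598236 -0.69810545  0.00415984  0.00086599] [ 0.03304005 -0.40614999 -0.78392044]
```

View pics/p2.png

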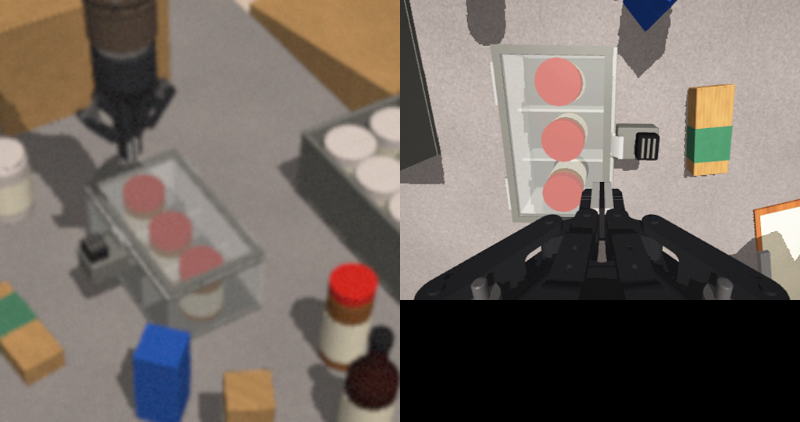

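Call:
{"fn": "servo_tool", "kwargs": {
  "turn": [
    [0,0,-0.025],
    [0,0,0],
    [0,0,0],
    [0,0,0],
    [0,0,0]
  ],
  "dp": [
    [0.005,0.03,0],
    [0.004,0.045,0],
    [0.002,0.045,0],
    [0,0.015,-0.01],
    [0,0,-0.01]
  ],
  "fingers": [0,0,0,0,0]
}}

```text
clock: 24.5
position: [490.1, 279.9, 208.2]
ee_rot: [-0.705, 0.709, -0.001, -0.014]
contact_force: [-0.9, -0.7, -0.0]
gripper_width: 0.1
```

```bash
python3 - <<'E'
from h import *
import pickle
s=read_state();print(s['clock'],s['position'],s['ee_rot'],s['contact_force'])
b=cam('wrist'); pickle.dump(b,open('w9.pkl','wb'));save(b['img'],'w9.png')
for p in [(540,287,140),(509,287,134),(571,287,134)]: print(proj(b,p).round(),proj(cam('scene'),p).round(1),proj(cam('side'),p).round(1))
h=b['img'].astype(int).sum(2)
u,v=proj(b,(540,287,140)).round().astype(int)
for r in range(v-14,v+15,3): print(r,u-30,''.join('#' if x<100 else '+' if x<250 else '.' for x in h[r,u-45:u+50]))
E
```

```text
24.5 [490.06257404 279.8825129  208.1706717 ] [-0.7054239   0.70864993 -0.00119985 -0.01381873] [-0.85770422 -0.72595395 -0.0343892 ]
[196. 217.] [311.7 140.2] [224.6 123.1]
[234. 214.] [304.3 138.3] [215.8 127.8]
[160. 215.] [319.  145.2] [233.4 121.3]
203 166 .....................................+###############+.........................................
206 166 ...................................+###################++.....................................+
209 166 ....................................###################++++...................................+
212 166 ....................................+##################++++++..................................
215 166 ....................................+##################++++++..................................
218 166 .....................................###################++++++.................................
221 166 .....................................+##################+......................................
224 166 .....................................+##################+......................................
227 166 ......................................#################++......................................
230 166 .........................................+++++++++.............................................
```

Call:
{"fn": "servo_tool", "kwargs": {
  "turn": [
    [0.02,-0.018,0],
    [0,0,0],
    [0,0,0],
    [0,0,0],
    [0,0,0]
  ],
  "dp": [
    [0.003,0.005,-0.012],
    [0,0,-0.02],
    [0,0,-0.02],
    [0,0,-0.01],
    [0,0,-0.004]
  ],
  "fingers": [0,0,0,0,0]
}}

```text
clock: 25.48
position: [496.5, 283.3, 148.6]
ee_rot: [-0.704, 0.71, -0.001, 0.008]
contact_force: [0.5, 0.0, 1.5]
gripper_width: 0.3
```

Call:
{"fn": "servo_tool", "kwargs": {
  "turn": [
    [-0.01,0.013,0],
    [0,0,0],
    [0,0,0],
    [0,0,0],
    [0,0,0]
  ],
  "dp": [
    [0,0.003,-0.007],
    [0,0,-0.007],
    [0,0,-0.005],
    [0,0,-0.002],
    [0.003,0,0]
  ],
  "fingers": [0,0,0,0,0]
}}

```text
clock: 26.1
position: [500.3, 287.1, 127.5]
ee_rot: [-0.704, 0.71, -0.0, 0.0]
contact_force: [0.7, 0.5, -0.2]
gripper_width: 0.3
```

Call:
{"fn": "servo_tool", "kwargs": {
  "turn": [
    [0,0,0],
    [0,0,0],
    [0,0,0],
    [0,0,0],
    [0,0,0]
  ],
  "dp": [
    [0.005,0,0],
    [0.007,0,0],
    [0.007,0,0],
    [0.005,0,0],
    [0.002,0,0]
  ],
  "fingers": [0,0,0,0,0]
}}

```text
clock: 26.72
position: [525.6, 287.3, 128.3]
ee_rot: [-0.704, 0.71, 0.002, -0.002]
contact_force: [-0.5, 0.0, -0.2]
gripper_width: 0.1
```

Call:
{"fn": "servo_tool", "kwargs": {
  "turn": [
    [0,0,0],
    [0,0,0],
    [0,0,0],
    [0,0,0],
    [0,0,0]
  ],
  "dp": [
    [0.004,0,0],
    [0.004,0,0],
    [0.004,0,0],
    [0.004,0,0],
    [0.002,0,0]
  ],
  "fingers": [0,0,0,0,0]
}}

```text
clock: 27.35
position: [546.0, 287.1, 128.0]
ee_rot: [-0.704, 0.711, 0.001, -0.002]
contact_force: [1.1, 1.0, 0.1]
gripper_width: -0.4
```

```bash
cat > k.py <<'E'
from h import *
s=read_state();print(s['clock'],s['position'],s['ee_rot'],s['contact_force'])
b=cam('wrist');save(b['img'],'wk.png')
for x,z in [(540,140),(556,138),(571,134),(596,118)]: print(proj(b,(x,287,z)).round())
h=b['img'].astype(int).sum(2)
u,v=proj(b,(556,287,138)).round().astype(int)
for r in range(v-24,v+25,4): print(r,max(0,u-60),''.join('#' if x<100 else '+' if x<250 else '.' for x in h[r,max(0,u-60):u+60]))
E
python3 k.py
```

```text
27.35 [546.03388582 287.07509801 127.97959213] [-0.70358191  0.71061137  0.00127536 -0.00153058] [1.13551694 1.01448546 0.08199307]
[270. 259.]
[240. 257.]
[213. 254.]
[176. 241.]
233 180 ......................########################+.............................#####.......................................
237 180 ...................+###########################++...........................#####.......................................
241 180 ...................+########+++++++++###########+.......+++.................#####.......................................
245 180 ....................############################+...++++++++#+++#...........#####+..........#++#+#++##+.................
249 180 ....................############################+...+##+##+++###+...........#####+..........+###########................
253 180 ....................+###########################++..+###########............#####+...........###########+...............
257 180 .....................############################+.+######+####+...........+#####+...........+#######++##+..............
261 180 .....................+###########################++###++++##++#+...........+#####+...........+###+#+#+####+.............
265 180 ......................############################++###########+...........+#####+............########+#+##+............
269 180 ......................+########################+++##+#+++##++++#+#+###+....+++++++....+###+##+#+++##++++####+...........
273 180 ........................++################++++#++##+###+####+++++#+#+#++#+..+++++...###++++#++++#+++++++#++#+##++.......
277 180 ...+######+++##++#+#+###++.................+#######+#+#++++++++#+##+#++++##++++++++###+##+++#++++++++++##++#++#+#+......
281 180 #++##++#++++##+++##+++#++##+...++++######++#+##+###+##+#+++++++#+#+##+++##+++++++++#####+++#+++#++###+#####+++#++#+#####
```

Call:
{"fn": "servo_tool", "kwargs": {
  "turn": [
    [0,0,0],
    [0,0,0],
    [0,0,0],
    [0,0,0],
    [0,0,0]
  ],
  "dp": [
    [-0.01,0,0],
    [-0.01,0,0.01],
    [0,0,0.04],
    [0,0,0.05],
    [0,0,0.05]
  ],
  "fingers": [0,0,0,0,0]
}}

```text
clock: 28.02
position: [519.9, 285.0, 279.5]
ee_rot: [-0.704, 0.71, 0.002, -0.007]
contact_force: [0.1, 1.1, 0.1]
gripper_width: -0.2
```

Call:
{"fn": "servo_tool", "kwargs": {
  "turn": [
    [0,0,0],
    [0,0,0],
    [0,0,0],
    [0,0,0],
    [0,0,0]
  ],
  "dp": [
    [-0.02,-0.01,0.02],
    [-0.02,-0.02,0],
    [0,-0.02,0],
    [0,0,0],
    [0,0,0]
  ],
  "fingers": [0,0,0,0,0]
}}

```text
clock: 28.65
position: [478.3, 234.6, 309.2]
ee_rot: [-0.705, 0.709, 0.001, 0.002]
contact_force: [-0.3, 0.6, -0.4]
gripper_width: -0.6
```

```bash
python3 - <<'E'
from h import *
s=read_state();print(s['clock'],s['position'],s['contact_force'],s['joint_vel'])
b=cam('wrist');a=cam('side')
for th in (.8,1.2,1.6):
    print(th,proj(b,(540+80*np.sin(th-.8),287,60+80*np.cos(th-.8))).round())
print([proj(b,p).round() for p in [(468,27.5,112),(467,262,112),(612,263,112)]])
print([atz(b,*ce,99).round() for st,ce in red(b)])
save(np.hstack([cv2.resize(b['img'],(460,345)),cv2.resize(a['img'][80:345,140:400],(338,345))]),'fin.png')
E
```

```text
28.65 [478.31239613 234.56949717 309.16619705] [-0.33810722  0.55850359 -0.37171869] [-0.00440276 -0.00410538 -0.00415154  0.00294478  0.00084686  0.00242313]
0.8 [208. 218.]
1.2 [184. 216.]
1.6 [167. 211.]
[array([267., -27.]), array([267., 191.]), array([155., 192.])]
[]
```

View pics/fin.png

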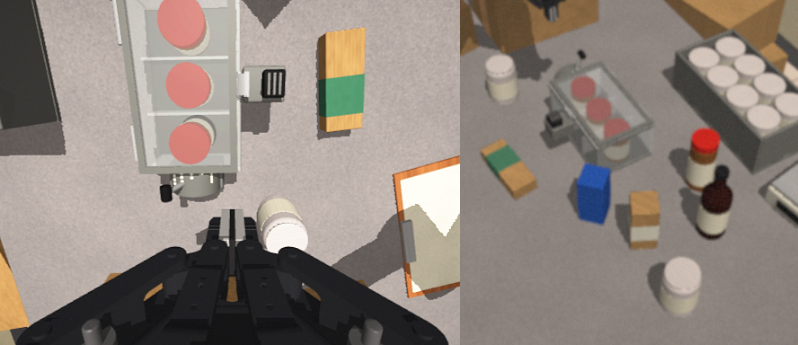

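```bash
python3 -c "
from bench import *
print(job_done())"
```

```text
the job is handed in; nothing more can be done
None
```

The job is handed in at about 29 s of the 72 s, with every step done in the order asked.

- **Latch and lid:** I pressed the thumb latch straight down and the lid popped fully open.
- **Jar:** I took the short red-capped jar from the groceries and lowered it onto the pad in the empty +y compartment. I let go only once the load showed it was resting on the pad. Its cap then measured at (540.5, 222.7), against about (539, 223) for the pad.
- **Closing:** I pushed the lid over and pressed it shut. It has stayed shut with the arm clear for about 5 s.
- **Count lever:** It started at 2, and I pushed it one notch to 3. In the last picture the knob is at pixel (184, 215); notch 3 should appear at (184, 216).

In the last pictures the two stored jars and the groceries are standing where they were, and the gripper touches nothing.

- **Over-pressing the lid:** The wrist force reached about 29 N against the stated 8 to 12 N. That is under the 40 N limit, and the lid had probably already latched.
- **Measurement mismatch:** The wrist camera and the fixed cameras disagreed by 3 to 5 mm. I worked mainly from the wrist camera for the grasp, the placing and the lever.
- **Latching not read directly:** I inferred it from the lid staying shut.

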